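# Make up the gate kit and the pump kit

## Robot

A 6-joint arm with a two-finger parallel gripper is mounted at the origin on the work surface. World frame = base frame: x ahead of the robot, y to its left, z up, the work surface at z = 0. Lengths are in mm, angles in rad, forces in N, time in s.
With the tool pointing down it reaches from about 350 to 875 mm from the base axis. Payload 15.5 kg.
Tool frame: the origin (TCP) lies at the very end of the fingers, on their centre line; the grasp point (between the pads) lies 19 mm behind it; z points along the fingers, y is the line along which they close (so a half turn about z gives the same grasp; the last joint's range is limited). The gripper opens to 85 mm and grips with 20 to 120 N. Pads are 22 mm wide; open, the fingers measure 114 mm over their backs; the gripper's body (76 mm by 85 mm) begins 54 mm behind the grasp point. The pads swing forward as they close: fully open they stand 13 mm farther back than shut.
Start: joints at [-1.341, 0.494, 1.345, -0, 1.302, -0.096], TCP at [200.043, -592.123, 231.277] pointing down, gripper open.
Joint ranges: [-2.91, 2.91], [-0.82, 2.16], [0.22, 2.67], [-1.22, 4.37], [0.12, 2.79], [-3.08, 3.08]. Speed limits (rad/s): [1.89, 1.89, 2.57, 3.01, 3.01, 3.01].

## Interface

Orientations are given as [roll, pitch, yaw] about the fixed x, y, z axes, in that order (R = Rz(yaw) Ry(pitch) Rx(roll)).
In Python, from station import state, imaging, hand_in gives the robot as it stands.
- The arm moves only by the tool carry_out, never from a script. Its argument "moves" is a list of rows, each an object with "turn": the turn, a rotation vector about the tool's x, y, z normalised to -1 to 1, where 1 is 5 degrees, a list of three; "translation": the shift along the tool's x, y, z normalised to -1 to 1, where 1 is 0.03 m, a list of three; "hand": the opening, from -1 (shut) to 1 (fully open). In form: [{"turn": [ax, ay, az], "translation": [dx, dy, dz], "hand": hand}, ...]. A call has 1 to 8 rows; each row shifts and turns the commanded pose from where the row before left it, along the tool's axes as they then stand; what a row does not reach is not made up. A row lasts 1/10 s, in which the tool goes at most 50 mm and 8.59 degrees, less where a joint would pass 70% of its speed; a pose out of reach is approached as far as the arm can. A call with a number of a shift or a turn outside -1 to 1 is refused whole. A call with a gripper value outside its range is refused whole. The fingers move at their own pace and stop on an object; "force" is the grip in N (left out, the last holds). Time passes only in rows, so rows that do not move let the fingers close. It gives the time, the measured TCP pose, the force, the opening and the grip force at its end, in the units of the state.
- state(): the state, without advancing time (a new reading comes with each control period).
- imaging.capture(name): name is "scene" or "top" or "wrist"; returns a dict with "image" (400x640x3 uint8, red, green, blue), "fovy" (degrees; the focal length in pixels is half the picture's height over the tangent of half this angle, whatever the lens; pixels are square), "cx", "cy" (the principal point, pixels), "extrinsics" (4x4, takes a point from camera to world coordinates); the wrist camera has in their place "mount" (4x4, takes a point from camera to tool coordinates, whose origin is the TCP and whose axes are the flange's). Camera axes: x right, y down, z forward; pixel columns grow to the right and rows downward; lengths in mm; the calibration is good to about 2 mm. A picture is of the moment at which its call begins: read the wrist's pose just before it. There is no depth.
- hand_in(): hands the job in; it is judged then, once.
The state is a dict: "clock": time; "q": joint angles; "joint_velocities": joint speeds; "effort": joint torques, N m; "tool_pos": TCP position; "tcp_rot": TCP orientation; "force": force on the tool from outside, world axes, zero at the start; "ft_torque": the same for the moment, N m; "opening": finger opening in mm; "finger_force": force on a finger pad.
Only numpy, scipy, OpenCV 4.12 (cv2) and the standard library are available. Lean on these libraries where they do the work, as an engineer would, in place of code of your own. Each camera call takes 0.05 s, during which the arm holds its last target. There are 200 camera calls.

## Task

Make up two repair kits from the stock on the counter: the gate kit in the blue tray gets the padlock and the orange insulator, the pump kit in the yellow tray gets the brass hose coupling and the white fuse box. In each tray the metal part stands in the bay with the black mat and the plastic part in the bare bay, each upright and flat on the bay's floor. Leave the black insulator, the feeder cup, the glass jar and the red tin standing where they are.

Things in the scene. Friction and masses are not known exactly. Their poses are not given: they have to be found in the camera images.
- padlock: steel padlock with two red bands, standing upright on its base with the dark shackle loop on top: body 24 thick (its x, grip across this) x 46 wide (its y) x 40 high, 62 high over the shackle. Origin: centre of the underside, z up. About 0.2 kg
- orange_insulator: orange plastic electric-fence insulator, upright and round: foot flange 44 diameter up to 12 high, narrow neck 28 diameter, then a body 38 diameter from 26 to 48 high (grip here), 56 high overall. Origin: centre of the underside, z up. About 0.07 kg
- brass_coupling: brass hose coupling, upright and round: foot 42 diameter up to 16 high, neck 32 diameter, ribbed collar about 39 diameter from 26 to 46 high (grip here), tail 24 diameter, 60 high overall. Origin: centre of the underside, z up. About 0.2 kg
- fuse_box: white plastic box of fuses with a grey sliding door on top (closed, does not move): 36 (its x, grip across this) x 56 (its y) x 48 high, 50 over the door's ridges. Origin: centre of the underside, z up. About 0.12 kg
- blue_tray: open shallow blue plastic tray, fixed to the counter at any yaw: 156 (its x) x 80 (its y) x 14 high, walls, middle divider and floor 4 thick. Two bays, each 72 x 72 inside, centred 38 from the origin along x: the +x bay has a black rubber mat (floor height still 4), the -x bay is bare blue. Origin: centre of the underside, z up
- yellow_tray: open shallow yellow plastic tray, fixed to the counter at any yaw: 156 (its x) x 80 (its y) x 14 high, walls, middle divider and floor 4 thick. Two bays, each 72 x 72 inside, centred 38 from the origin along x: the +x bay has a black rubber mat (floor height still 4), the -x bay is bare yellow. Origin: centre of the underside, z up
- black_insulator: black plastic electric-fence insulator, upright and round: foot flange 44 diameter up to 12 high, narrow neck 28 diameter, then a body 38 diameter from 26 to 48 high (grip here), 56 high overall. Origin: centre of the underside, z up. A spare that stays on the counter, not part of a kit
- feeder_cup: open aluminium feeder cup, 66 diameter at the rim, 60 high, standing on the counter; stays there. Origin: centre of the underside, z up
- glass_jar: closed round green glass jar with a steel cap, 60 diameter, 64 high; stays on the counter. Origin: centre of the underside, z up
- red_tin: closed round red tin, 60 diameter, 60 high; stays on the counter. Origin: centre of the underside, z up
There are look-alikes about, which are no part of the job. Leave any purple look-alike of the glass_jar alone.

How it is judged (in metres and radians):
At the end, for the whole second after the job is handed in: Padlock (mat) and orange insulator (bare) in the blue tray, coupling (mat) and fuse box (bare) in the yellow: each within 30 mm of its bay centre along both tray axes, on the floor within 4 mm, upright within 0.12 rad, at rest. The other four moved under 30 mm, tilted under 0.2 rad (x of padlock in the frame of blue_tray between 0.008 and 0.068 m and y of padlock in the frame of blue_tray between -0.03 and 0.03 m and z of padlock in the frame of blue_tray between -0.002 and 0.008 m and angle between each of padlock, orange_insulator, brass_coupling, fuse_box's own z axis and vertical below 0.12 rad and linear speed of each of padlock, orange_insulator, brass_coupling, fuse_box below 0.02 m/s and x of orange_insulator in the frame of blue_tray between -0.068 and -0.008 m and y of orange_insulator in the frame of blue_tray between -0.03 and 0.03 m and z of orange_insulator in the frame of blue_tray between -0.002 and 0.008 m and x of brass_coupling in the frame of yellow_tray between 0.008 and 0.068 m and y of brass_coupling in the frame of yellow_tray between -0.03 and 0.03 m and z of brass_coupling in the frame of yellow_tray between -0.002 and 0.008 m and x of fuse_box in the frame of yellow_tray between -0.068 and -0.008 m and y of fuse_box in the frame of yellow_tray between -0.03 and 0.03 m and z of fuse_box in the frame of yellow_tray between -0.002 and 0.008 m and distance of each of black_insulator, feeder_cup, glass_jar, red_tin from where it was at the start of the episode below 0.03 m and angle between each of black_insulator, feeder_cup, glass_jar, red_tin's own z axis and vertical below 0.2 rad); the robot touches nothing.
It fails at once if the black insulator is pushed more than 30 mm or knocked over (distance of black_insulator from where it was at the start of the episode above 0.03 m or angle between black_insulator's own z axis and vertical above 0.5 rad).
It fails at once if the feeder cup is pushed more than 30 mm or knocked over (distance of feeder_cup from where it was at the start of the episode above 0.03 m or angle between feeder_cup's own z axis and vertical above 0.5 rad).
It fails at once if the glass jar is pushed more than 30 mm or knocked over (distance of glass_jar from where it was at the start of the episode above 0.03 m or angle between glass_jar's own z axis and vertical above 0.5 rad).
It fails at once if the red tin is pushed more than 30 mm or knocked over (distance of red_tin from where it was at the start of the episode above 0.03 m or angle between red_tin's own z axis and vertical above 0.5 rad).
It also fails if it takes over 112 s, if anything falls off the work surface, if the arm or the gripper's body presses on something with over 40 N, if the wrist force passes 120 N, or if a joint passes its speed limit or range.

## Working session

There is one attempt and no reset: what is moved stays moved. The work goes in short steps, Python scripts to look and compute and a tool call to move; the robot and the scene stay as the last step left them, time stands still between calls to the robot, and variables do not carry over. Pictures are saved under pics/ and viewed, at most 14 in all, crops included, and the job is handed in when it is done.

Besides the shell and the picture viewer there is one more tool, called after "Request:" by a JSON object that holds its "method" and its "body". carry_out: Moves the arm, as the interface text tells. Its arguments: {"type":"object","properties":{"moves":{"type":"array"},"force":{"type":"number"}},"required":["moves"]}

```bash
mkdir -p pics
python3 - <<'E'
from station import state, imaging
import cv2,pickle
s=state();print(s)
for n in("scene","top"):
    c=imaging.capture(n);pickle.dump(c,open(n+".pkl","wb"));print(n,c["fovy"],c["cx"],c["cy"],c["extrinsics"])
    cv2.imwrite(f"pics/{n}0.png",c["image"][:,:,::-1])
E
```

```text
{'clock': 0.0, 'q': array([-1.34046842e+00,  4.94205380e-01,  1.34613849e+00, -1.72236517e-05,
        1.30251793e+00, -9.55036776e-02]), 'joint_velocities': array([ 0.00019788, -0.00057712,  0.00141909,  0.00032617, -0.00069324,
       -0.00071596]), 'effort': array([ 4.01543715e-03, -8.82166243e+01, -3.83861804e+01,  2.13038566e-04,
        9.99237673e-03, -2.44559453e-05]), 'tool_pos': array([ 199.97092204, -591.75418432,  230.6839677 ]), 'tcp_rot': array([-3.14032771e+00, -1.04497595e-04,  3.25836093e-01]), 'force': array([-0.13467709,  0.8260233 ,  0.12922955]), 'ft_torque': array([ 0.021234  , -0.0189848 ,  0.03744189]), 'finger_force': 0.0, 'opening': 85.60102017885144}
scene 55.36550724176984 319.47954461412127 207.05603221356674 [[ 8.50232884e-01  4.22453395e-01 -3.14065555e-01  8.79260439e+02]
 [ 5.26311851e-01 -6.93535278e-01  4.91939686e-01 -4.31280535e+02]
 [-9.99395145e-03 -5.83559721e-01 -8.12008727e-01  7.63475119e+02]
 [ 0.00000000e+00  0.00000000e+00  0.00000000e+00  1.00000000e+00]]
top 47.5926967419753 316.1689836979035 191.3979841108691 [[ 1.09546342e-02 -9.83005373e-01  1.83249643e-01  4.21083796e+02]
 [-9.99756496e-01 -1.42778448e-02 -1.68253066e-02 -1.14691958e+01]
 [ 1.91557767e-02 -1.83020706e-01 -9.82922417e-01  9.44346705e+02]
 [ 0.00000000e+00  0.00000000e+00  0.00000000e+00  1.00000000e+00]]
```

View pics/top0.png

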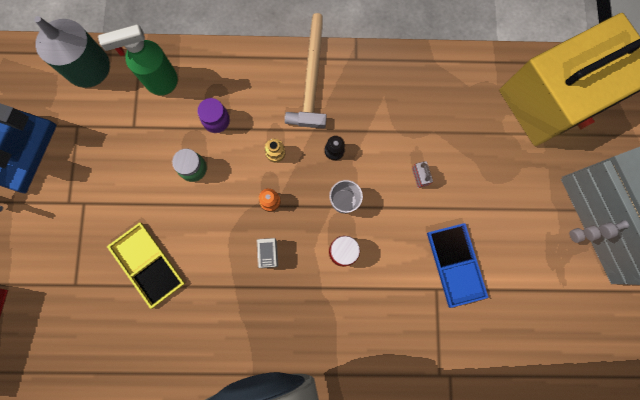

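View pics/scene0.png

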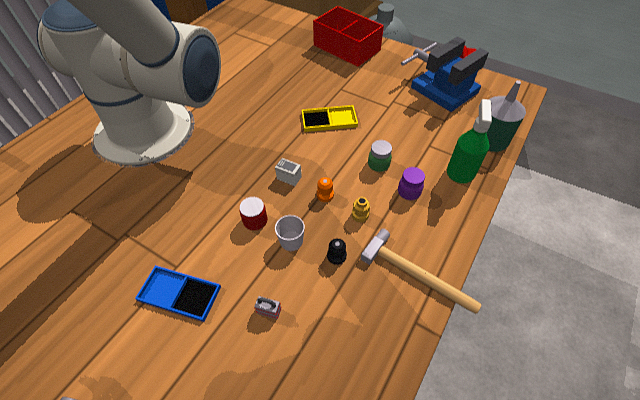

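The top view shows the yellow tray around (146,264) with its mat bay toward (158,281), and the blue tray around (458,265) with its mat bay at (450,245). The stock sits at coupling (274,149), orange insulator (269,200), fuse box (266,253) and padlock (423,174). The others are black insulator (335,148), cup (346,197), tin (344,251), jar (189,165), and the purple look-alike (213,115).

```bash
cat > h.py <<'E'
import numpy as np,cv2,pickle
from scipy.optimize import least_squares
def cam(c,E=None):
    E=c["extrinsics"] if E is None else E
    f=200/np.tan(np.radians(c["fovy"])/2); return f,c["cx"],c["cy"],E
def back(k,uv,z):
    f,cx,cy,E=k; d=E[:3,:3]@np.array([(uv[0]-cx)/f,(uv[1]-cy)/f,1]); p=E[:3,3]
    return p+d*(z-p[2])/d[2]
def proj(k,P):
    f,cx,cy,E=k; q=(np.atleast_2d(P)-E[:3,3])@E[:3,:3]
    return np.c_[f*q[:,0]/q[:,2]+cx,f*q[:,1]/q[:,2]+cy]
E
python3 - <<'E'
from h import *
c=pickle.load(open("top.pkl","rb"));im=c["image"][:,:,::-1].copy()
d=np.hstack([cv2.resize(im[y:y+70,x:x+70],(400,400),interpolation=cv2.INTER_CUBIC) for x,y in((235,220),(390,140))])
e=np.hstack([cv2.resize(im[y:y+100,x:x+100],(400,400),interpolation=cv2.INTER_CUBIC)[:200*2] for x,y in((95,215),(410,215))])
cv2.imwrite("pics/c1.png",cv2.resize(np.vstack([d,e]),(600,600)))
k=cam(c)
for n,uv,z in(("coup",(274,145),60),("orange",(269,196),56),("fuse",(266,250),50),("pad",(423,172),40),("blk",(335,145),56),("cup",(346,195),60),("tin",(344,250),60),("jar",(187,158),64),("purple",(211,110),64),("Y",(146,265),14),("Ymat",(158,281),4),("B",(458.5,265.5),14),("Bmat",(450,245),4)):
    print(n,back(k,uv,z).round())
E
```

```text
coup [680.  60.  60.]
orange [576.  67.  56.]
fuse [470.  70.  50.]
pad [ 633. -246.   40.]
blk [683. -64.  56.]
cup [580. -86.  60.]
tin [471. -82.  60.]
jar [649. 231.  64.]
purple [750. 189.  64.]
Y [439. 313.  14.]
Ymat [408. 290.   4.]
B [ 445. -319.   14.]
Bmat [ 487. -307.    4.]
```

View pics/c1.png

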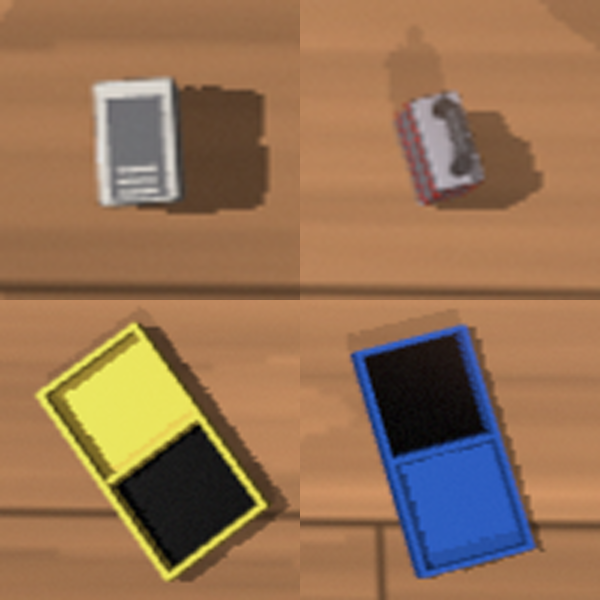

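The crops show the fuse box's long side turned about 3° from world x, the padlock turned about 17°, and clear corners on both trays.

Run:
```python
from h import *
k=cam(pickle.load(open("top.pkl","rb"))); ks=cam(pickle.load(open("scene.pkl","rb")))
def px(p,x0,y0,s): return np.array(p)/s+[x0,y0]
def fit(C,z,dims,n):
    W=np.array([back(k,p,z)[:2] for p in C]);m=W.mean(0)
    L=np.linalg.norm(np.roll(W,-1,0)-W,axis=1)
    print(n,m.round(1),"sides",L.round(1),"dims",dims,"edge0 ang",np.degrees(np.arctan2(*(W[1]-W[0])[::-1])).round(1),"edge1",np.degrees(np.arctan2(*(W[2]-W[1])[::-1])).round(1)); return m
Y=[px(p,95,215,3)for p in((37,396-300),(138,23),(268,206),(170,280))]
B=[px(p,410,215,3)for p in((52,52),(168,25),(234,249),(120,278))]
fit(Y,14,"80,156","Y");fit(B,14,"80,156","B")
F=[px(p,235,220,300/70)for p in((94,86),(166,80),(174,200),(101,206))];fit(F,48,"36,56","F")
P=[px(p,390,140,300/70)for p in((109,102),(157,92),(184,185),(132,197))];fit(P,40,"24,46","P")
# cross-check scene view
for n,p in dict(Y=(439,313,14),F=(470,70,50),P=(633,-246,40),coup=(680,60,60),orange=(576,67,56)).items(): print(n,proj(ks,p).round(1))
```

```text
Y [439.  313.4] sides [ 81.1 154.6  78.1 154.7] dims 80,156 edge0 ang -51.7 edge1 -141.6
B [ 446.6 -317.6] sides [ 83.5 155.   80.2 155.8] dims 80,156 edge0 ang -76.4 edge1 -166.2
F [463.6  69.6] sides [33.1 54.6 33.1 54.5] dims 36,56 edge0 ang -84.5 edge1 -174.6
P [ 630.2 -247.8] sides [24.  46.9 25.9 47.4] dims 24,46 edge0 ang -77.2 edge1 -165.9
Y [[328.  116.4]]
F [[288.7 165.4]]
P [[266.7 302.7]]
coup [[361.4 200.8]]
orange [[324.3 181.7]]
```

Request:
{"method": "carry_out", "body": {"force": 40, "moves": [{"turn": [0, 0, 1], "translation": [0, 0, 0], "hand": 1}, {"turn": [0, 0, 0], "translation": [0.5, -0.2, 0.1], "hand": 0.3}, {"turn": [0, 0, 0], "translation": [0.92, -0.43, 0.11], "hand": 0.3}, {"turn": [0, 0, 0], "translation": [0.92, -0.43, 0.11], "hand": 0.3}, {"turn": [0, 0, 0], "translation": [0.92, -0.43, 0.11], "hand": 0.3}, {"turn": [0, 0, 0], "translation": [0.92, -0.43, 0.11], "hand": 0.3}, {"turn": [0, 0, 0], "translation": [0.92, -0.43, 0.11], "hand": 0.3}, {"turn": [0, 0, 0], "translation": [0.92, -0.43, 0.11], "hand": 0.3}]}}

```text
clock: 0.9
tool_pos: [357.1, -466.6, 208.0]
tcp_rot: [-3.141, -0.0, 0.241]
force: [1.2, -0.6, -0.8]
opening: 55.9
finger_force: 0.0
```

Request:
{"method": "carry_out", "body": {"moves": [{"turn": [0, 0, 0], "translation": [0.92, -0.43, 0.11], "hand": 0.3}, {"turn": [0, 0, 0], "translation": [0.92, -0.43, 0.11], "hand": 0.3}, {"turn": [0, 0, 0], "translation": [0.92, -0.43, 0.11], "hand": 0.3}, {"turn": [0, 0, 0], "translation": [0.92, -0.43, 0.11], "hand": 0.3}, {"turn": [0, 0, 0], "translation": [0.92, -0.43, 0.11], "hand": 0.3}, {"turn": [0, 0, 0], "translation": [0.92, -0.43, 0.11], "hand": 0.3}, {"turn": [0, 0, 0], "translation": [0.92, -0.43, 0.11], "hand": 0.3}, {"turn": [0, 0, 0], "translation": [0.92, -0.43, 0.11], "hand": 0.3}]}}

```text
clock: 1.7
tool_pos: [547.0, -314.0, 181.6]
tcp_rot: [-3.141, 0.0, 0.241]
force: [0.3, -1.1, 0.2]
opening: 55.7
finger_force: 0.0
```

Request:
{"method": "carry_out", "body": {"moves": [{"turn": [0, 0, 0], "translation": [0.92, -0.43, 0.11], "hand": 0.3}, {"turn": [0, 0, 0], "translation": [0.92, -0.43, 0.11], "hand": 0.3}, {"turn": [0, 0, 0], "translation": [0.5, -0.2, 0.11], "hand": 0.3}, {"turn": [0, 0, 0], "translation": [0, 0, 0], "hand": 0.3}, {"turn": [0, 0, 0], "translation": [0, 0, 0], "hand": 0.3}]}}

```text
clock: 2.2
tool_pos: [606.2, -268.2, 171.8]
tcp_rot: [-3.141, 0.001, 0.24]
force: [-0.5, -0.3, 0.6]
opening: 55.4
finger_force: 0.0
```

```bash
cat >> h.py <<'E'
from scipy.spatial.transform import Rotation as Ro
def wrist(name):
    from station import state,imaging
    s=state();c=imaging.capture("wrist")
    T=np.eye(4);T[:3,:3]=Ro.from_euler("xyz",s["tcp_rot"]).as_matrix();T[:3,3]=s["tool_pos"]
    c["extrinsics"]=T@c["mount"];c["tcp"]=T
    pickle.dump(c,open(name+".pkl","wb"));cv2.imwrite(f"pics/{name}.png",c["image"][:,:,::-1]);return c
def plan(T,goal):
    d=T[:3,:3].T@(np.array(goal,float)-T[:3,3]);print("tool units",(d/30).round(2));return d/30
E
python3 - <<'E'
from h import *
c=wrist("w1");print(c["mount"].round(3),c["tcp"][:3,3]);k=cam(c)
print(proj(k,[630,-248,40]))
E
```

```text
[[  -0.      -0.965   -0.261   65.578]
 [   1.      -0.       0.       1.335]
 [  -0.      -0.261    0.965 -142.014]
 [   0.       0.       0.       1.   ]] [ 606.24333411 -268.23235594  171.79804724]
[[300.68067836 158.14111997]]
```

View pics/w1.png

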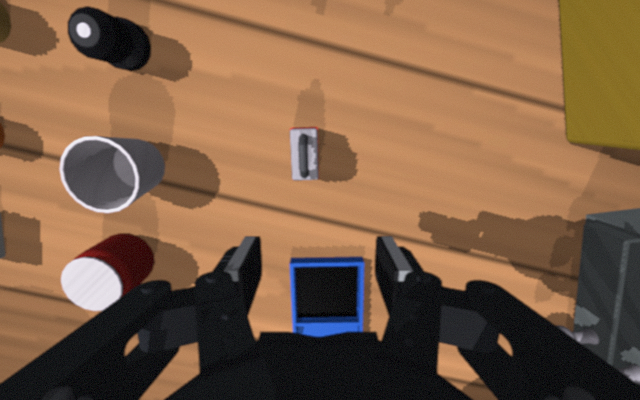

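The wrist view shows the padlock's top face from (291,130) to (318,181), square to the fingers and about 4 px right of the prediction. The blue tray's mat bay is at (328,290).

Run:
```python
from h import *
c=pickle.load(open("w1.pkl","rb"));k=cam(c)
p=back(k,(304.5,155.5),40);print(p)
print([np.linalg.norm(back(k,a,40)-back(k,b,40)).round(1) for a,b in(((291,155),(318,155)),((304,130),(304,181)))])
T=c["tcp"];plan(T,[p[0],p[1],90]);plan(T,[p[0],p[1],13])
# tray mat corner check: near/far outer corners at z=14
a=back(k,(291,259),14);b=back(k,(362,258),14);print("blue far edge",a,b,np.linalg.norm(a-b))
C=np.array([446.6,-317.6]);th=np.radians(13.7);R=np.array([[np.cos(th),-np.sin(th)],[np.sin(th),np.cos(th)]])
print("pred",C+R@[78,40],C+R@[78,-40])
```

```text
[ 633.09552678 -250.77272942   40.        ]
[np.float64(24.0), np.float64(45.3)]
tool units [ 1.01 -0.35  2.73]
tool units [ 1.01 -0.35  5.29]
blue far edge [ 518.69814764 -261.41184584   14.        ] [ 537.78392186 -334.65738855   14.        ] 75.69132251850912
pred [ 512.90730552 -260.26465981] [ 531.8543572  -337.98858941]
```

Request:
{"method": "carry_out", "body": {"moves": [{"turn": [0, 0, 0], "translation": [0.5, -0.16, 0], "hand": 0.3}, {"turn": [0, 0, 0], "translation": [0.5, -0.16, 0.6], "hand": 0.3}, {"turn": [0, 0, 0], "translation": [0, 0, 0.9], "hand": 0.3}, {"turn": [0, 0, 0], "translation": [0, 0, 0.9], "hand": 0.3}, {"turn": [0, 0, 0], "translation": [0, 0, 0.9], "hand": 0.3}, {"turn": [0, 0, 0], "translation": [0, 0, 0.9], "hand": 0.3}, {"turn": [0, 0, 0], "translation": [0, 0, 0.7], "hand": 0.3}, {"turn": [0, 0, 0], "translation": [0, 0, 0.35], "hand": 0.3}]}}

```text
clock: 3.05
tool_pos: [632.9, -251.9, 12.9]
tcp_rot: [-3.14, 0.002, 0.238]
force: [-0.6, 0.9, 0.0]
opening: 55.1
finger_force: 0.0
```

Request:
{"method": "carry_out", "body": {"force": 50, "moves": [{"turn": [0, 0, 0], "translation": [0, 0, 0], "hand": 0.3}, {"turn": [0, 0, 0], "translation": [0, 0, 0], "hand": -1}, {"turn": [0, 0, 0], "translation": [0, 0, 0], "hand": -1}, {"turn": [0, 0, 0], "translation": [0, 0, 0], "hand": -1}, {"turn": [0, 0, 0], "translation": [0, 0, 0], "hand": -1}, {"turn": [0, 0, 0], "translation": [0, 0, 0], "hand": -1}]}}

```text
clock: 3.65
tool_pos: [634.4, -252.4, 16.2]
tcp_rot: [3.14, -0.002, 0.239]
force: [-1.4, 0.2, 7.8]
opening: 23.0
finger_force: 50.3
```

Request:
{"method": "carry_out", "body": {"moves": [{"turn": [0, 0, 0], "translation": [0, 0, -0.6], "hand": -1}, {"turn": [0, 0, 0], "translation": [0, 0, -0.9], "hand": -1}, {"turn": [0, 0, 0], "translation": [-0.4, 0.05, -0.8], "hand": -1}, {"turn": [0, 0, 0], "translation": [-0.8, 0.1, -0.2], "hand": -1}, {"turn": [0, 0, 0], "translation": [-0.9, 0.11, 0], "hand": -1}, {"turn": [0, 0, 0], "translation": [-0.9, 0.11, 0], "hand": -1}, {"turn": [0, 0, 0], "translation": [-0.9, 0.11, 0], "hand": -1}, {"turn": [0, 0, 0], "translation": [-0.9, 0.11, 0], "hand": -1}]}}

```text
clock: 4.45
tool_pos: [497.0, -303.7, 90.4]
tcp_rot: [3.141, -0.001, 0.239]
force: [-0.3, 0.7, -2.4]
opening: 22.9
finger_force: 49.4
```

Request:
{"method": "carry_out", "body": {"moves": [{"turn": [0, 0, 0], "translation": [-0.47, 0.05, 0], "hand": -1}, {"turn": [0, 0, 0], "translation": [0, 0, 0.3], "hand": -1}, {"turn": [0, 0, 0], "translation": [0, 0, 0.7], "hand": -1}, {"turn": [0, 0, 0], "translation": [0, 0, 0.6], "hand": -1}, {"turn": [0, 0, 0], "translation": [0, 0, 0.3], "hand": -1}, {"turn": [0, 0, 0], "translation": [0, 0, 0], "hand": -1}, {"turn": [0, 0, 0], "translation": [0, 0, 0], "hand": -1}]}}

```text
clock: 5.15
tool_pos: [485.1, -308.1, 32.9]
tcp_rot: [3.141, -0.0, 0.239]
force: [0.4, 0.5, -2.7]
opening: 23.3
finger_force: 49.3
```

Request:
{"method": "carry_out", "body": {"moves": [{"turn": [0, 0, 0], "translation": [0, 0, 0.25], "hand": -1}, {"turn": [0, 0, 0], "translation": [0, 0, 0.1], "hand": -1}, {"turn": [0, 0, 0], "translation": [0, 0, 0.07], "hand": -1}, {"turn": [0, 0, 0], "translation": [0, 0, 0], "hand": -1}]}}

```text
clock: 5.55
tool_pos: [484.5, -308.1, 20.3]
tcp_rot: [3.141, -0.0, 0.238]
force: [0.3, 0.2, -1.5]
opening: 23.3
finger_force: 49.4
```

Request:
{"method": "carry_out", "body": {"moves": [{"turn": [0, 0, 0], "translation": [0, 0, 0.04], "hand": -1}, {"turn": [0, 0, 0], "translation": [0, 0, 0.02], "hand": -1}, {"turn": [0, 0, 0], "translation": [0, 0, 0], "hand": -1}]}}

```text
clock: 5.85
tool_pos: [484.6, -308.2, 20.1]
tcp_rot: [3.141, -0.001, 0.239]
force: [-8.1, 5.4, 36.3]
opening: 22.9
finger_force: 54.4
```

Request:
{"method": "carry_out", "body": {"moves": [{"turn": [0, 0, 0], "translation": [0, 0, -0.05], "hand": -1}, {"turn": [0, 0, 0], "translation": [0, 0, 0], "hand": -1}, {"turn": [0, 0, 0], "translation": [0, 0, 0], "hand": 0.1}, {"turn": [0, 0, 0], "translation": [0, 0, 0], "hand": 0.1}, {"turn": [0, 0, 0], "translation": [0, 0, 0], "hand": 0.1}, {"turn": [0, 0, 0], "translation": [0, 0, -0.5], "hand": 0.1}, {"turn": [0, 0, 0], "translation": [0, 0, -1], "hand": 0.1}, {"turn": [0, 0, 0], "translation": [0, 0, -1], "hand": 0.1}]}}

```text
clock: 6.65
tool_pos: [484.1, -307.8, 95.1]
tcp_rot: [-3.14, 0.001, 0.238]
force: [0.2, -0.2, -0.1]
opening: 46.5
finger_force: 0.0
```

Request:
{"method": "carry_out", "body": {"moves": [{"turn": [0, 0, 1], "translation": [0, 0, -1], "hand": 0.1}, {"turn": [0, 0, 0.64], "translation": [0, 0, -1], "hand": 0.4}, {"turn": [0, 0, 0], "translation": [0.2, -0.6, -0.5], "hand": 0.4}, {"turn": [0, 0, 0], "translation": [0.27, -0.95, 0], "hand": 0.4}, {"turn": [0, 0, 0], "translation": [0.27, -0.95, 0], "hand": 0.4}, {"turn": [0, 0, 0], "translation": [0.27, -0.95, 0], "hand": 0.4}, {"turn": [0, 0, 0], "translation": [0.27, -0.95, 0], "hand": 0.4}, {"turn": [0, 0, 0], "translation": [0.27, -0.95, 0], "hand": 0.4}]}}

```text
clock: 7.45
tool_pos: [515.5, -142.7, 169.7]
tcp_rot: [-3.142, 0.0, 0.095]
force: [0.5, 0.9, -0.7]
opening: 59.7
finger_force: 0.0
```

Request:
{"method": "carry_out", "body": {"moves": [{"turn": [0, 0, 0], "translation": [0.27, -0.95, 0], "hand": 0.4}, {"turn": [0, 0, 0], "translation": [0.27, -0.95, 0], "hand": 0.4}, {"turn": [0, 0, 0], "translation": [0.27, -0.95, 0], "hand": 0.4}, {"turn": [0, 0, 0], "translation": [0.27, -0.95, 0], "hand": 0.4}, {"turn": [0, 0, 0], "translation": [0.27, -0.95, 0], "hand": 0.4}, {"turn": [0, 0, 0], "translation": [0.27, -0.95, 0], "hand": 0.4}, {"turn": [0, 0, 0], "translation": [0.2, -0.6, 0], "hand": 0.4}, {"turn": [0, 0, 0], "translation": [0, 0, 0], "hand": 0.4}]}}

```text
clock: 8.25
tool_pos: [552.1, 51.5, 169.6]
tcp_rot: [-3.141, -0.0, 0.098]
force: [-0.4, -0.0, 1.2]
opening: 59.6
finger_force: 0.0
```

Run:
```python
from h import *
c=wrist("w2");print(c["tcp"][:3,3]);k=cam(c)
print(proj(k,[[576,67,56],[680,60,60],[470,70,50]]))
from station import imaging
t=imaging.capture("top");pickle.dump(t,open("top2.pkl","wb"))
```

```text
[552.06300002  51.54191221 169.64054409]
[[300.66062691 164.55622108]
 [321.50051956  26.69411155]
 [288.56581131 274.27985919]]
```

View pics/w2.png

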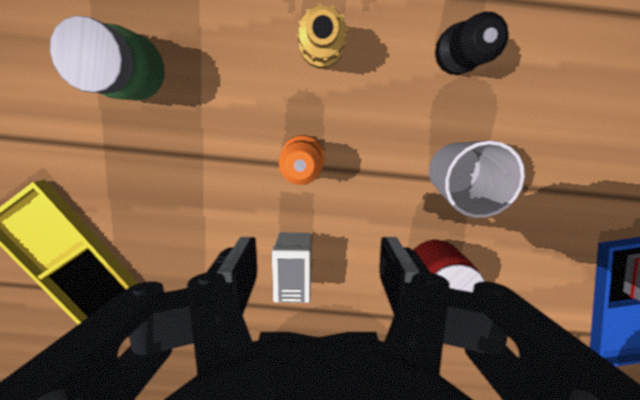

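The view shows the orange insulator's tip at (300,165), the coupling's hole at (323,26), and the fuse box's top face from (273,249) to (311,303), square to the fingers. All three are within 3 px of the prediction, and the padlock stands in the mat bay.

Run:
```python
from h import *
c=pickle.load(open("w2.pkl","rb"));k=cam(c)
for n,u,z in(("orange",(300,165),56),("coup",(323,27),60),("fuse",(291.7,276),48)): print(n,back(k,u,z))
p=back(k,(300,165),56);plan(c["tcp"],[p[0],p[1],19])
```

```text
orange [575.57397009  67.51904349  56.        ]
coup [679.90535776  58.88043316  60.        ]
fuse [467.34570575  66.99922399  48.        ]
tool units [ 0.83 -0.45  5.02]
```

Request:
{"method": "carry_out", "body": {"moves": [{"turn": [0, 0, 0], "translation": [0.45, -0.25, 0], "hand": 0.4}, {"turn": [0, 0, 0], "translation": [0.38, -0.2, 0.5], "hand": 0.4}, {"turn": [0, 0, 0], "translation": [0, 0, 0.9], "hand": 0.4}, {"turn": [0, 0, 0], "translation": [0, 0, 0.9], "hand": 0.4}, {"turn": [0, 0, 0], "translation": [0, 0, 0.9], "hand": 0.4}, {"turn": [0, 0, 0], "translation": [0, 0, 0.9], "hand": 0.4}, {"turn": [0, 0, 0], "translation": [0, 0, 0.6], "hand": 0.4}, {"turn": [0, 0, 0], "translation": [0, 0, 0.35], "hand": 0.4}]}}

```text
clock: 9.15
tool_pos: [574.6, 64.2, 16.8]
tcp_rot: [-3.142, 0.002, 0.094]
force: [0.4, -0.3, -0.3]
opening: 59.5
finger_force: 0.0
```

Request:
{"method": "carry_out", "body": {"force": 40, "moves": [{"turn": [0, 0, 0], "translation": [0, 0, 0], "hand": 0.4}, {"turn": [0, 0, 0], "translation": [0, 0, 0], "hand": -1}, {"turn": [0, 0, 0], "translation": [0, 0, 0], "hand": -1}, {"turn": [0, 0, 0], "translation": [0, 0, 0], "hand": -1}, {"turn": [0, 0, 0], "translation": [0, 0, 0], "hand": -1}]}}

```text
clock: 9.65
tool_pos: [576.0, 65.2, 19.4]
tcp_rot: [3.141, -0.002, 0.096]
force: [-0.1, -1.5, 8.7]
opening: 36.6
finger_force: 40.7
```

Request:
{"method": "carry_out", "body": {"moves": [{"turn": [0, 0, 0], "translation": [0, 0, -0.6], "hand": -1}, {"turn": [0, 0, 0], "translation": [0, 0, -0.9], "hand": -1}, {"turn": [0, 0, 0], "translation": [0, 0, -0.9], "hand": -1}, {"turn": [0, 0, 0], "translation": [0, 0, -0.8], "hand": -1}, {"turn": [0, 0, 0], "translation": [-0.24, 0.45, 0], "hand": -1}, {"turn": [0, 0, 0], "translation": [-0.48, 0.89, 0], "hand": -1}, {"turn": [0, 0, 0], "translation": [-0.48, 0.89, 0], "hand": -1}, {"turn": [0, 0, 0], "translation": [-0.48, 0.89, 0], "hand": -1}]}}

```text
clock: 10.45
tool_pos: [533.2, -33.8, 114.3]
tcp_rot: [3.142, -0.0, 0.096]
force: [0.3, 0.0, -0.9]
opening: 36.8
finger_force: 40.3
```

Request:
{"method": "carry_out", "body": {"moves": [{"turn": [0, 0, 0], "translation": [-0.48, 0.89, 0], "hand": -1}, {"turn": [0, 0, 0], "translation": [-0.48, 0.89, 0], "hand": -1}, {"turn": [0, 0, 0], "translation": [-0.48, 0.89, 0], "hand": -1}, {"turn": [0, 0, 0], "translation": [-0.48, 0.89, 0], "hand": -1}, {"turn": [0, 0, 0], "translation": [-0.48, 0.89, 0], "hand": -1}, {"turn": [0, 0, 0], "translation": [-0.48, 0.89, 0], "hand": -1}, {"turn": [0, 0, 0], "translation": [-0.48, 0.89, 0], "hand": -1}, {"turn": [0, 0, 0], "translation": [-0.48, 0.89, 0], "hand": -1}]}}

```text
clock: 11.25
tool_pos: [438.7, -257.5, 114.2]
tcp_rot: [3.142, 0.0, 0.095]
force: [0.3, -0.6, -0.2]
opening: 36.3
finger_force: 40.3
```

Request:
{"method": "carry_out", "body": {"moves": [{"turn": [0, 0, 0], "translation": [-0.48, 0.89, 0], "hand": -1}, {"turn": [0, 0, 0], "translation": [-0.48, 0.89, 0], "hand": -1}, {"turn": [0, 0, 0], "translation": [-0.24, 0.43, 0], "hand": -1}, {"turn": [0, 0, 0], "translation": [0, 0, 0], "hand": -1}, {"turn": [0, 0, 0], "translation": [0, 0, 0], "hand": -1}]}}

```text
clock: 11.75
tool_pos: [410.0, -325.2, 114.2]
tcp_rot: [-3.141, 0.0, 0.095]
force: [-0.0, 0.7, -1.2]
opening: 36.6
finger_force: 40.3
```

Request:
{"method": "carry_out", "body": {"moves": [{"turn": [0, 0, 0], "translation": [0, 0, 0.4], "hand": -1}, {"turn": [0, 0, 0], "translation": [0, 0, 0.8], "hand": -1}, {"turn": [0, 0, 0], "translation": [0, 0, 0.8], "hand": -1}, {"turn": [0, 0, 0], "translation": [0, 0, 0.6], "hand": -1}, {"turn": [0, 0, 0], "translation": [0, 0, 0.3], "hand": -1}, {"turn": [0, 0, 0], "translation": [0, 0, 0.08], "hand": -1}, {"turn": [0, 0, 0], "translation": [0, 0, 0], "hand": -1}]}}

```text
clock: 12.45
tool_pos: [410.4, -325.4, 24.8]
tcp_rot: [-3.141, 0.0, 0.096]
force: [-0.4, -0.3, -0.2]
opening: 36.4
finger_force: 40.3
```

Request:
{"method": "carry_out", "body": {"moves": [{"turn": [0, 0, 0], "translation": [0, 0, 0.03], "hand": -1}, {"turn": [0, 0, 0], "translation": [0, 0, 0], "hand": -1}]}}

```text
clock: 12.65
tool_pos: [410.5, -326.0, 24.6]
tcp_rot: [3.141, -0.001, 0.095]
force: [0.2, 0.8, -1.3]
opening: 36.3
finger_force: 40.3
```

Request:
{"method": "carry_out", "body": {"moves": [{"turn": [0, 0, 0], "translation": [0, 0, 0.03], "hand": -1}, {"turn": [0, 0, 0], "translation": [0, 0, 0], "hand": -1}]}}

```text
clock: 12.85
tool_pos: [410.4, -326.0, 23.4]
tcp_rot: [3.141, -0.001, 0.095]
force: [-0.2, -0.6, 3.9]
opening: 36.5
finger_force: 40.7
```

Request:
{"method": "carry_out", "body": {"moves": [{"turn": [0, 0, 0], "translation": [0, 0, 0], "hand": 0.25}, {"turn": [0, 0, 0], "translation": [0, 0, 0], "hand": 0.25}, {"turn": [0, 0, 0], "translation": [0, 0, 0], "hand": 0.25}, {"turn": [0, 0, 0], "translation": [0, 0, -0.5], "hand": 0.25}, {"turn": [0, 0, 0], "translation": [0, 0, -0.9], "hand": 0.25}, {"turn": [0, 0, 0], "translation": [0, 0, -0.9], "hand": 0.25}, {"turn": [0, 0, 0], "translation": [0, 0, -0.9], "hand": 0.25}, {"turn": [0, 0, 0], "translation": [0.3, -0.4, -0.5], "hand": 0.4}]}}

```text
clock: 13.65
tool_pos: [418.2, -314.2, 136.1]
tcp_rot: [3.14, -0.001, 0.094]
force: [0.4, -0.1, 0.5]
opening: 59.9
finger_force: 0.0
```

Request:
{"method": "carry_out", "body": {"moves": [{"turn": [0, 0, 0], "translation": [0.78, -0.92, 0], "hand": 0.4}, {"turn": [0, 0, 0], "translation": [0.78, -0.92, 0], "hand": 0.4}, {"turn": [0, 0, 0], "translation": [0.78, -0.92, 0], "hand": 0.4}, {"turn": [0, 0, 0], "translation": [0.78, -0.92, 0], "hand": 0.4}, {"turn": [0, 0, 0], "translation": [0.78, -0.92, 0], "hand": 0.4}, {"turn": [0, 0, 0], "translation": [0.78, -0.92, 0], "hand": 0.4}, {"turn": [0, 0, 0], "translation": [0.78, -0.92, 0], "hand": 0.4}, {"turn": [0, 0, 0], "translation": [0.78, -0.92, 0], "hand": 0.4}]}}

```text
clock: 14.45
tool_pos: [583.9, -73.9, 134.0]
tcp_rot: [-3.142, 0.0, 0.096]
force: [0.3, -0.3, 0.1]
opening: 59.8
finger_force: 0.0
```

Request:
{"method": "carry_out", "body": {"moves": [{"turn": [0, 0, 0], "translation": [0.78, -0.92, 0], "hand": 0.4}, {"turn": [0, 0, 0], "translation": [0.78, -0.92, 0], "hand": 0.4}, {"turn": [0, 0, 0], "translation": [0.78, -0.92, 0], "hand": 0.4}, {"turn": [0, 0, 0], "translation": [0.78, -0.92, 0], "hand": 0.4}, {"turn": [0, 0, 0], "translation": [0.5, -0.5, 0], "hand": 0.4}, {"turn": [0, 0, 0], "translation": [0, 0, 0], "hand": 0.4}, {"turn": [0, 0, 0], "translation": [0, 0, 0], "hand": 0.4}]}}

```text
clock: 15.15
tool_pos: [679.2, 60.0, 133.7]
tcp_rot: [3.142, 0.001, 0.096]
force: [-0.2, -0.5, 0.2]
opening: 59.8
finger_force: 0.0
```

Run:
```python
from h import *
c=wrist("w3");k=cam(c);print(c["tcp"][:3,3]);plan(c["tcp"],[680,59,17]);print(proj(k,[680,59,60]))
```

```text
[679.15834977  59.97209269 133.67342354]
tool units [0.03 0.03 3.89]
[[317.43490506 206.44073793]]
```

View pics/w3.png

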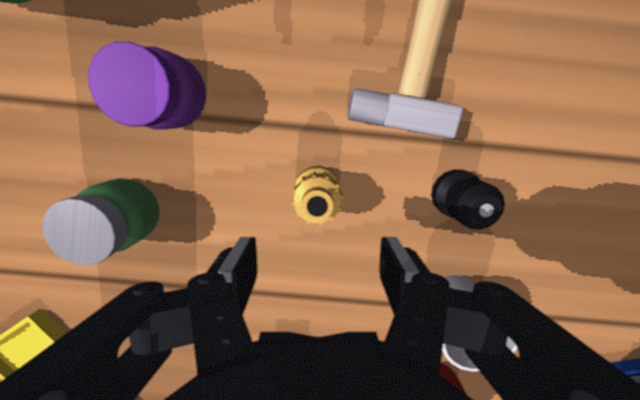

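The coupling's hole is at (317,207), which matches the prediction (317,206), and the fingers straddle it.

Request:
{"method": "carry_out", "body": {"moves": [{"turn": [0, 0, 0], "translation": [0.03, 0.03, 0.4], "hand": 0.4}, {"turn": [0, 0, 0], "translation": [0, 0, 0.9], "hand": 0.4}, {"turn": [0, 0, 0], "translation": [0, 0, 0.9], "hand": 0.4}, {"turn": [0, 0, 0], "translation": [0, 0, 0.9], "hand": 0.4}, {"turn": [0, 0, 0], "translation": [0, 0, 0.5], "hand": 0.4}, {"turn": [0, 0, 0], "translation": [0, 0, 0.3], "hand": 0.4}, {"turn": [0, 0, 0], "translation": [0, 0, 0], "hand": 0.4}]}}

```text
clock: 15.9
tool_pos: [679.9, 58.7, 16.2]
tcp_rot: [-3.141, 0.001, 0.095]
force: [0.5, 0.1, -0.0]
opening: 60.0
finger_force: 0.0
```

Request:
{"method": "carry_out", "body": {"force": 50, "moves": [{"turn": [0, 0, 0], "translation": [0, 0, 0], "hand": -1}, {"turn": [0, 0, 0], "translation": [0, 0, 0], "hand": -1}, {"turn": [0, 0, 0], "translation": [0, 0, 0], "hand": -1}, {"turn": [0, 0, 0], "translation": [0, 0, 0], "hand": -1}, {"turn": [0, 0, 0], "translation": [0, 0, 0], "hand": -1}]}}

```text
clock: 16.4
tool_pos: [681.4, 59.1, 18.6]
tcp_rot: [3.141, -0.002, 0.095]
force: [-0.7, -0.5, 8.0]
opening: 36.5
finger_force: 50.9
```

Request:
{"method": "carry_out", "body": {"moves": [{"turn": [0, 0, 0], "translation": [0, 0, -0.6], "hand": -1}, {"turn": [0, 0, 0], "translation": [0, 0, -0.9], "hand": -1}, {"turn": [0, 0, 0], "translation": [0, 0, -0.9], "hand": -1}, {"turn": [0, 0, 0], "translation": [0, 0, -0.9], "hand": -1}, {"turn": [0, 0, 0], "translation": [-0.4, -0.4, 0], "hand": -1}, {"turn": [0, 0, 0], "translation": [-0.8, -0.82, 0], "hand": -1}, {"turn": [0, 0, 0], "translation": [-0.8, -0.82, 0], "hand": -1}, {"turn": [0, 0, 0], "translation": [-0.8, -0.82, 0], "hand": -1}]}}

```text
clock: 17.2
tool_pos: [587.8, 137.1, 116.7]
tcp_rot: [-3.141, -0.001, 0.095]
force: [0.1, 0.5, -3.3]
opening: 36.6
finger_force: 50.7
```

Request:
{"method": "carry_out", "body": {"moves": [{"turn": [0, 0, 0], "translation": [-0.8, -0.82, 0], "hand": -1}, {"turn": [0, 0, 0], "translation": [-0.8, -0.82, 0], "hand": -1}, {"turn": [0, 0, 0], "translation": [-0.8, -0.82, 0], "hand": -1}, {"turn": [0, 0, 0], "translation": [-0.8, -0.82, 0], "hand": -1}, {"turn": [0, 0, 0], "translation": [-0.8, -0.82, 0], "hand": -1}, {"turn": [0, 0, 0], "translation": [-0.8, -0.82, 0], "hand": -1}, {"turn": [0, 0, 0], "translation": [-0.69, -0.75, 0], "hand": -1}, {"turn": [0, 0, 0], "translation": [0, 0, 0], "hand": -1}]}}

```text
clock: 18.0
tool_pos: [405.9, 291.8, 116.6]
tcp_rot: [-3.141, 0.0, 0.098]
force: [0.3, 0.4, -2.5]
opening: 36.3
finger_force: 50.7
```

Request:
{"method": "carry_out", "body": {"moves": [{"turn": [0, 0, 0], "translation": [0, 0, 0], "hand": -1}, {"turn": [0, 0, 0], "translation": [0, 0, 0.4], "hand": -1}, {"turn": [0, 0, 0], "translation": [0, 0, 0.9], "hand": -1}, {"turn": [0, 0, 0], "translation": [0, 0, 0.8], "hand": -1}, {"turn": [0, 0, 0], "translation": [0, 0, 0.6], "hand": -1}, {"turn": [0, 0, 0], "translation": [0, 0, 0.3], "hand": -1}, {"turn": [0, 0, 0], "translation": [0, 0, 0], "hand": -1}]}}

```text
clock: 18.7
tool_pos: [408.8, 289.6, 25.4]
tcp_rot: [3.141, 0.001, 0.095]
force: [0.5, -0.0, -2.0]
opening: 36.4
finger_force: 50.7
```

Expecting contact at about 22.6.

Request:
{"method": "carry_out", "body": {"moves": [{"turn": [0, 0, 0], "translation": [0, 0, 0.07], "hand": -1}, {"turn": [0, 0, 0], "translation": [0, 0, 0.02], "hand": -1}, {"turn": [0, 0, 0], "translation": [0, 0, 0], "hand": -1}]}}

```text
clock: 19.0
tool_pos: [408.9, 290.3, 24.0]
tcp_rot: [-3.141, -0.001, 0.095]
force: [-0.4, -0.2, -2.4]
opening: 36.5
finger_force: 50.7
```

Request:
{"method": "carry_out", "body": {"moves": [{"turn": [0, 0, 0], "translation": [0, 0, 0.03], "hand": -1}, {"turn": [0, 0, 0], "translation": [0, 0, 0.02], "hand": -1}, {"turn": [0, 0, 0], "translation": [0, 0, 0], "hand": -1}]}}

```text
clock: 19.3
tool_pos: [408.7, 290.3, 22.5]
tcp_rot: [-3.141, -0.001, 0.096]
force: [-2.0, -1.1, 9.9]
opening: 36.8
finger_force: 52.0
```

Request:
{"method": "carry_out", "body": {"moves": [{"turn": [0, 0, 0], "translation": [0, 0, -0.02], "hand": 0.25}, {"turn": [0, 0, 0], "translation": [0, 0, 0], "hand": 0.25}, {"turn": [0, 0, 0], "translation": [0, 0, 0], "hand": 0.25}, {"turn": [0, 0, 0], "translation": [0, 0, -0.5], "hand": 0.25}, {"turn": [0, 0, 0], "translation": [0, 0, -0.9], "hand": 0.25}, {"turn": [0, 0, 0], "translation": [0, 0, -0.9], "hand": 0.25}, {"turn": [0, 0, 0], "translation": [0, 0, -0.9], "hand": 0.25}, {"turn": [0, 0, 0], "translation": [0.08, 0.45, 0], "hand": 0.5}]}}

```text
clock: 20.1
tool_pos: [413.6, 278.3, 121.3]
tcp_rot: [-3.139, -0.005, 0.097]
force: [0.6, 1.0, -0.0]
opening: 63.5
finger_force: 0.0
```

Request:
{"method": "carry_out", "body": {"moves": [{"turn": [0, 0, 0], "translation": [0.15, 0.95, 0], "hand": 0.5}, {"turn": [0, 0, 0], "translation": [0.15, 0.95, 0], "hand": 0.5}, {"turn": [0, 0, 0], "translation": [0.15, 0.95, 0], "hand": 0.5}, {"turn": [0, 0, 0], "translation": [0.15, 0.95, 0], "hand": 0.5}, {"turn": [0, 0, 0], "translation": [0.15, 0.95, 0], "hand": 0.5}, {"turn": [0, 0, 0], "translation": [0.15, 0.95, 0], "hand": 0.5}, {"turn": [0, 0, 0], "translation": [0.15, 0.95, 0], "hand": 0.5}, {"turn": [0, 0, 0], "translation": [0.05, 0.45, 0], "hand": 0.5}]}}

```text
clock: 20.9
tool_pos: [465.6, 65.9, 117.9]
tcp_rot: [3.141, 0.0, 0.094]
force: [-0.6, 0.1, 0.7]
opening: 63.7
finger_force: 0.0
```

Request:
{"method": "carry_out", "body": {"moves": [{"turn": [0, 0, 0], "translation": [0, 0, 0], "hand": 0.5}, {"turn": [0, 0, 0], "translation": [0, 0, 0], "hand": 0.5}]}}

```text
clock: 21.1
tool_pos: [465.0, 68.2, 118.2]
tcp_rot: [-3.141, 0.001, 0.095]
force: [-0.4, 0.4, 0.3]
opening: 63.9
finger_force: 0.0
```

Run:
```python
from h import *
c=wrist("w4");k=cam(c);print(c["tcp"][:3,3]);plan(c["tcp"],[466.5,67.7,12]);print(proj(k,[466.5,67.7,48]))
```

```text
[464.97571973  68.21332825 118.17306426]
tool units [0.05 0.02 3.54]
[[316.9138946  206.89386252]]
```

View pics/w4.png

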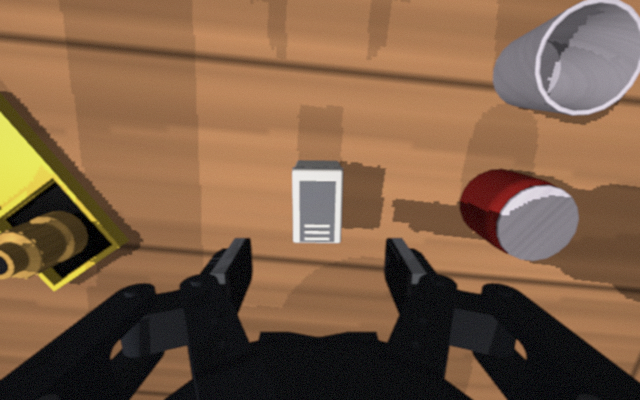

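The fuse box's top face is centred at (317,206), square and on target. The coupling stands in the yellow tray's mat bay.

Request:
{"method": "carry_out", "body": {"moves": [{"turn": [0, 0, 0], "translation": [0.04, 0.02, 0.4], "hand": 0.5}, {"turn": [0, 0, 0], "translation": [0, 0, 0.9], "hand": 0.5}, {"turn": [0, 0, 0], "translation": [0, 0, 0.9], "hand": 0.5}, {"turn": [0, 0, 0], "translation": [0, 0, 0.8], "hand": 0.5}, {"turn": [0, 0, 0], "translation": [0, 0, 0.35], "hand": 0.5}, {"turn": [0, 0, 0], "translation": [0, 0, 0.15], "hand": 0.5}, {"turn": [0, 0, 0], "translation": [0, 0, 0], "hand": 0.5}]}}

```text
clock: 21.85
tool_pos: [466.6, 67.9, 13.6]
tcp_rot: [-3.142, 0.0, 0.096]
force: [0.0, -1.1, 1.3]
opening: 64.3
finger_force: 0.0
```

Request:
{"method": "carry_out", "body": {"force": 45, "moves": [{"turn": [0, 0, 0], "translation": [0, 0, 0], "hand": -1}, {"turn": [0, 0, 0], "translation": [0, 0, 0], "hand": -1}, {"turn": [0, 0, 0], "translation": [0, 0, 0], "hand": -1}, {"turn": [0, 0, 0], "translation": [0, 0, 0], "hand": -1}, {"turn": [0, 0, 0], "translation": [0, 0, 0], "hand": -1}]}}

```text
clock: 22.35
tool_pos: [467.1, 67.6, 14.4]
tcp_rot: [3.142, -0.002, 0.095]
force: [-1.5, 1.0, 8.1]
opening: 35.7
finger_force: 44.9
```

Request:
{"method": "carry_out", "body": {"moves": [{"turn": [0, 0, 0], "translation": [0, 0, -0.6], "hand": -1}, {"turn": [0, 0, -0.6], "translation": [0, 0, -0.9], "hand": -1}, {"turn": [0, 0, -1], "translation": [0, 0, -0.9], "hand": -1}, {"turn": [0, 0, -1], "translation": [0, 0, -0.6], "hand": -1}, {"turn": [0, 0, -1], "translation": [0, 0, 0], "hand": -1}, {"turn": [0, 0, -1], "translation": [0, 0, 0], "hand": -1}, {"turn": [0, 0, -1], "translation": [0, 0, 0], "hand": -1}, {"turn": [0, 0, -1], "translation": [0, 0, 0], "hand": -1}]}}

```text
clock: 23.15
tool_pos: [466.7, 67.5, 104.2]
tcp_rot: [3.141, -0.001, 0.675]
force: [-0.1, -0.0, -2.5]
opening: 35.6
finger_force: 45.5
```

Request:
{"method": "carry_out", "body": {"moves": [{"turn": [0, 0, 0], "translation": [0.35, -0.43, 0], "hand": -1}, {"turn": [0, 0, 0], "translation": [0.7, -0.87, 0], "hand": -1}, {"turn": [0, 0, 0], "translation": [0.7, -0.87, 0], "hand": -1}, {"turn": [0, 0, 0], "translation": [0.7, -0.87, 0], "hand": -1}, {"turn": [0, 0, 0], "translation": [0.7, -0.87, 0], "hand": -1}, {"turn": [0, 0, 0], "translation": [0.7, -0.87, 0], "hand": -1}, {"turn": [0, 0, 0], "translation": [0.7, -0.87, 0], "hand": -1}, {"turn": [0, 0, 0], "translation": [0.7, -0.87, 0], "hand": -1}]}}

```text
clock: 23.95
tool_pos: [468.1, 320.1, 104.1]
tcp_rot: [3.141, -0.001, 0.671]
force: [0.4, -0.1, -1.0]
opening: 35.7
finger_force: 45.5
```

Request:
{"method": "carry_out", "body": {"moves": [{"turn": [0, 0, 0], "translation": [0.37, -0.46, 0], "hand": -1}, {"turn": [0, 0, 0], "translation": [0, 0, 0], "hand": -1}, {"turn": [0, 0, 0], "translation": [0, 0, 0], "hand": -1}]}}

```text
clock: 24.25
tool_pos: [468.2, 335.9, 103.6]
tcp_rot: [3.141, 0.0, 0.672]
force: [-0.1, 0.3, -1.2]
opening: 35.1
finger_force: 45.5
```

Run:
```python
from h import *
c=wrist("w5");print(c["tcp"][:3,3]);plan(c["tcp"],[468.8,337,19])
```

```text
[468.19596224 335.88467482 103.62902122]
tool units [ 0.04 -0.02  2.82]
```

View pics/w5.png

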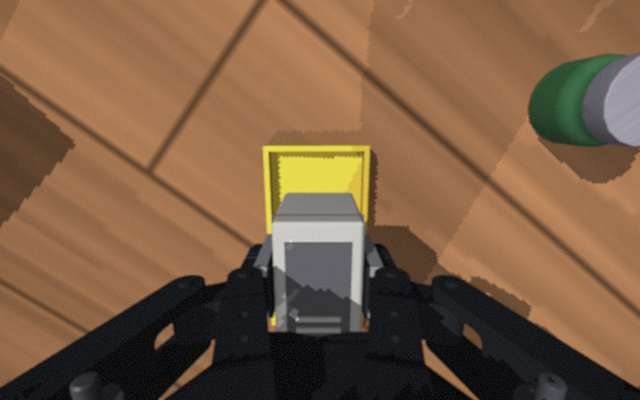

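The fuse box is square with the bare yellow bay and centred over it, with the bay's walls at columns 265–370.

Request:
{"method": "carry_out", "body": {"moves": [{"turn": [0, 0, 0], "translation": [0.02, 0, 0.4], "hand": -1}, {"turn": [0, 0, 0], "translation": [0, 0, 0.8], "hand": -1}, {"turn": [0, 0, 0], "translation": [0, 0, 0.8], "hand": -1}, {"turn": [0, 0, 0], "translation": [0, 0, 0.5], "hand": -1}, {"turn": [0, 0, 0], "translation": [0, 0, 0.25], "hand": -1}, {"turn": [0, 0, 0], "translation": [0, 0, 0.04], "hand": -1}, {"turn": [0, 0, 0], "translation": [0, 0, 0], "hand": -1}]}}

```text
clock: 25.0
tool_pos: [469.0, 336.3, 19.7]
tcp_rot: [3.142, 0.0, 0.671]
force: [0.3, -0.1, -0.6]
opening: 35.2
finger_force: 45.6
```

Request:
{"method": "carry_out", "body": {"moves": [{"turn": [0, 0, 0], "translation": [0, 0, 0.03], "hand": -1}, {"turn": [0, 0, 0], "translation": [0, 0, 0], "hand": -1}]}}

```text
clock: 25.2
tool_pos: [469.1, 336.8, 19.2]
tcp_rot: [3.142, -0.001, 0.671]
force: [0.7, 0.4, -1.1]
opening: 35.7
finger_force: 45.6
```

Request:
{"method": "carry_out", "body": {"moves": [{"turn": [0, 0, 0], "translation": [0, 0, 0.03], "hand": -1}, {"turn": [0, 0, 0], "translation": [0, 0, 0], "hand": -1}]}}

```text
clock: 25.4
tool_pos: [469.1, 336.9, 18.5]
tcp_rot: [3.141, -0.001, 0.671]
force: [-0.9, -1.6, 4.9]
opening: 35.5
finger_force: 46.2
```

Contact. Release to about 50 mm, rise, and step back toward the robot for a final look.

Request:
{"method": "carry_out", "body": {"moves": [{"turn": [0, 0, 0], "translation": [0, 0, 0], "hand": 0.15}, {"turn": [0, 0, 0], "translation": [0, 0, 0], "hand": 0.15}, {"turn": [0, 0, 0], "translation": [0, 0, 0], "hand": 0.15}, {"turn": [0, 0, 0], "translation": [0, 0, -0.5], "hand": 0.15}, {"turn": [0, 0, 0], "translation": [0, 0, -0.9], "hand": 0.15}, {"turn": [0, 0, 0], "translation": [0, 0, -1], "hand": 0.15}, {"turn": [0, 0, 0], "translation": [0, 0, -1], "hand": 0.15}, {"turn": [0, 0, 0], "translation": [0, 0, -1], "hand": 0.15}]}}

```text
clock: 26.2
tool_pos: [468.6, 336.7, 151.2]
tcp_rot: [-3.142, 0.0, 0.671]
force: [0.9, -0.3, -0.8]
opening: 49.2
finger_force: 0.0
```

Request:
{"method": "carry_out", "body": {"moves": [{"turn": [0, 0, 0], "translation": [0.3, 0.5, -1], "hand": 0.15}, {"turn": [0, 0, 0], "translation": [0.3, 0.9, -1], "hand": 0.15}, {"turn": [0, 0, 0], "translation": [0, 0.9, -0.5], "hand": 0.15}, {"turn": [0, 0, 0], "translation": [-0.3, 0.9, 0], "hand": 0.15}, {"turn": [0, 0, 0], "translation": [-0.3, 0.9, 0], "hand": 0.15}, {"turn": [0, 0, 0], "translation": [-0.3, 0.9, 0], "hand": 0.15}, {"turn": [0, 0, 0], "translation": [0, 0, 0], "hand": 0.15}, {"turn": [0, 0, 0], "translation": [0, 0, 0], "hand": 0.15}]}}

```text
clock: 27.0
tool_pos: [555.1, 213.4, 224.9]
tcp_rot: [-3.141, 0.0, 0.67]
force: [-0.1, -0.1, -0.7]
opening: 49.2
finger_force: 0.0
```

Run:
```python
from h import *
from station import imaging
c=imaging.capture("top");s=imaging.capture("scene")
a=c["image"][100:320,90:510,::-1]
b=s["image"][80:340,120:460,::-1]
cv2.imwrite("pics/fin.png",np.vstack([cv2.resize(a,(550,288),interpolation=cv2.INTER_CUBIC),cv2.resize(b,(550,310),interpolation=cv2.INTER_CUBIC)]))
```

```text
(no output)
```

View pics/fin.png

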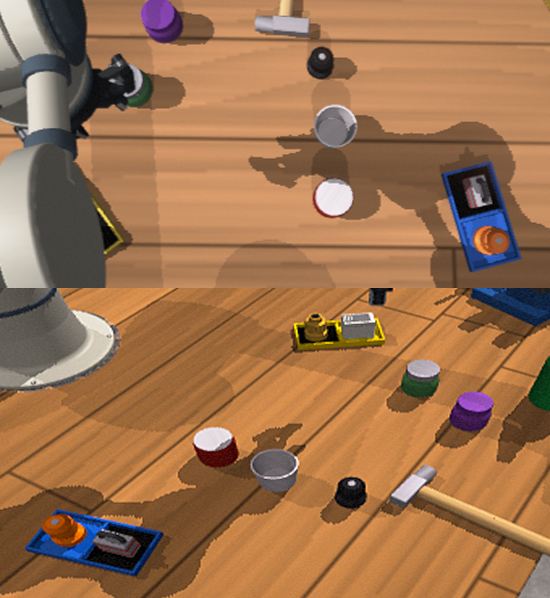

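The final crops show the padlock and orange insulator upright in the blue tray, and the coupling and fuse box upright in the yellow tray. The other four are where they started, and the gripper is clear.

```bash
python3 -c "
from station import hand_in;print(hand_in())"
```

```text
the job is handed in; nothing more can be done
None
```

Both kits are made up and handed in at about 27 s: padlock (mat) and orange insulator in the blue tray, coupling (mat) and fuse box in the yellow, with the other four items looking unmoved in the final pictures; hand-in returned no verdict.

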